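Pick the copper electrode plate and clamp it in the deburring vise

ROBOT

A 6-joint arm with a two-finger parallel gripper is mounted at the origin on the work surface. World frame = base frame: x ahead of the robot, y to its left, z up, the work surface at z = 0. Lengths are in mm, angles in rad, forces in N, time in s.
With the tool pointing down it reaches from about 275 to 725 mm from the base axis. Payload 5.6 kg.
Tool frame: the origin (TCP) lies midway between the tips of the shut fingers; the grasp point (between the pads) lies 19 mm behind it; z points along the fingers, y is the line along which they close (so a half turn about z gives the same grasp; the last joint's range is limited). The gripper opens to 85 mm and grips with 20 to 120 N. Pads are 22 mm wide; open, the fingers measure 114 mm over their backs; the gripper's body (76 mm by 85 mm) begins 54 mm behind the grasp point. The pads swing forward as they close: fully open they stand 13 mm farther back than shut.
Start: joints at [-0.964, 0.255, 0.108, 0, -1.424, -0.285], TCP at [173.97, -521.754, 231.283] pointing down, gripper open.
Joint ranges: [-2.95, 2.95], [-1.21, 1.97], [-1.09, 1.5], [-2.87, 1.71], [-2.94, -0.07], [-3.05, 3.05]. Speed limits (rad/s): [2.57, 2.57, 3.14, 3.14, 3.14, 3.14].

INTERFACE

Orientations are given as a rotation vector (axis times angle).
In Python, from station import ctrl gives the robot as it stands. The module is installed in compiled form; this text tells all that it offers.
- The arm moves only by the tool servo_tool, never from a script. Its argument "plan" is a list of rows, each a list of 6 numbers: the shift along the tool's x, y, z as a fraction of full scale, then the turn, a rotation vector about the tool's x, y, z as a fraction of full scale. A call has 1 to 20 rows; each row shifts and turns the commanded pose from where the row before left it, along the tool's axes as they then stand; what a row does not reach is not made up. Full scale, the value 1, is 0.2 m for a shift and 2 rad for a turn. A row lasts 1/8 s, in which the tool goes at most 62.5 mm and 10.7 degrees, less where a joint would pass 70% of its speed; a pose out of reach is approached as far as the arm can. A call with a number of a shift or a turn outside -1 to 1 is refused whole. A call with a gripper value outside its range is refused whole. "claw" is the opening, from -1 (shut) to 1 (fully open), set as the call begins (left out, the last holds). The fingers move at their own pace and stop on an object; the grip force is fixed at half the most. Time passes only in rows, so rows that do not move let the fingers close. It gives the time, the measured TCP pose, the force, the opening and the grip force at its end, in the units of the state.
- ctrl.get_obs(): the state, without advancing time (a new reading comes with each control period).
- ctrl.read_camera(name): name is "scene" or "top" or "wrist"; returns the picture (400x640x3 uint8, red, green, blue); there is no depth.
- ctrl.camera_info(name): a dict with "K" (3x3 intrinsics, pixels), "position" and "attitude" of the camera in the world; the wrist camera has in their place "T_tool_cam" (4x4, takes a point from camera to tool coordinates, whose origin is the TCP and whose axes are the flange's). Camera axes: x right, y down, z forward; pixel columns grow to the right and rows downward; lengths in mm; the calibration is good to about 2 mm. A picture is of the moment at which its call begins: read the wrist's pose just before it. camera_info takes no time and is no camera call.
- ctrl.job_done(): hands the job in; it is judged then, once.
The state is a dict: "t": time; "q": joint angles; "qvel": joint speeds; "joint_efforts": joint torques, N m; "tool_pos": TCP position; "orientation": TCP orientation; "ft_force": force on the tool from outside, world axes, zero at the start; "wrist_torque": the same for the moment, N m; "grip_width": finger opening in mm; "gripper_force": force on a finger pad.
Only numpy, scipy, OpenCV 4.12 (cv2) and the standard library are available. Lean on these libraries where they do the work, as an engineer would, in place of code of your own. Each camera call takes 0.05 s, during which the arm holds its last target. There are 200 camera calls.

TASK

Take the copper plate out of the crate, leaving the other plates standing in their slots, and lower it gently, neck up, between the open jaws of the green vise until it stands on the vise's floor, about in the middle of the jaws' length. Let go of it, then throw the clamp lever from the red mark fully over into the green mark so that the jaws hold the plate upright.

Things in the scene. Friction and masses are not known exactly. Their poses are not given: they have to be found in the camera images.
- copper_plate: copper electrode plate, the only copper part: 10 mm thick (x), body 80 mm wide (y) and 75 mm tall (z), on top in the middle a neck 40 mm wide, 35 mm tall (110 mm in all); 0.5 to 0.85 kg. Origin: centre of its underside; z runs up to the neck. It starts in one of the crate's six slots, leaning 30 degrees from vertical, top towards crate -x
- crate: fixed blue crate with six slanted slots, 230 mm (x) by 210 mm (y); end walls 45 mm high, side walls 65 mm, middle wall along x 55 mm. Origin: centre of its underside. Slots: feet of the plates at x = -45, 19, 83 mm and y = -52 or 52 mm (+-4), z = 30 mm
- crate_mid (a point): middle of the six slots at foot height (crate x 19 mm, y 0, z 30 mm), axes as the crate. All plates lean alike, 30 degrees, tops towards crate -x, each on a grey backrest 4 mm thick that reaches 58 mm up its crate -x side. Rows are 55 mm apart measured square to the plates; the row on the -x side stands 32 mm further along the plates' own z
- vise_seat (a point): point on the floor of the green vise, 20 mm above the bench, mid-length of the jaws and midway across the open gap. x points from the grey moving jaw to the fixed green jaw, y along the jaws, z up. Open gap 28 mm (x); jaws 100 mm long (y), 55 mm tall above this point, ends of the gap open. The grey jaw slides to +x as the lever is thrown, leaving 12 mm
- clamp (a joint): clamp lever of the vise, swinging in the vise's x-z plane: 0 = leaning 0.6 rad to vise -x (red mark), 1.2 = stop, leaning 0.6 rad to vise +x (green mark, clamped). Starts between 0 and 0.15, stays where left, moves with 2 to 4 N at the knob
- lever_knob (a point): centre of the red ball knob (28 mm across) at the end of the clamp lever, a steel rod 12 mm thick; moves with the lever, 100 mm from the hub
- lever_hub (a point): on the clamp lever's hinge axis (along vise y): 40 mm above the bench, 20 mm to vise -x and 100 mm to vise +y of the vise seat. The dark quadrant with the red and green marks (reaching 80 mm from the axis) stands 18 mm beyond it in +y
- steel_plate_a: bright steel rectangular plate, 80 mm wide and 85 mm tall, 10 mm thick, about 520 g; one of the five other plates in the crate's slots. Origin: centre of its underside; z up the plate, x along its thickness, y along its width
- steel_plate_b: bright steel L-shaped plate, 80 mm wide and 60 mm tall with a 36 mm wide, 25 mm tall ear at one corner, 10 mm thick, about 430 g; one of the five other plates in the crate's slots. Origin: centre of its underside; z up the plate, x along its thickness, y along its width
- dark_plate_a: dark steel plate, 80 mm square, 10 mm thick, about 500 g; one of the five other plates in the crate's slots. Origin: centre of its underside; z up the plate, x along its thickness, y along its width
- dark_plate_b: dark steel stepped plate, 80 mm wide and 50 mm tall with a neck 50 mm wide and 35 mm tall, 10 mm thick, about 440 g; one of the five other plates in the crate's slots. Origin: centre of its underside; z up the plate, x along its thickness, y along its width
- alu_plate: pale aluminium rectangular plate, 80 mm wide and 85 mm tall, 10 mm thick, about 190 g; one of the five other plates in the crate's slots. Origin: centre of its underside; z up the plate, x along its thickness, y along its width
There are look-alikes about, which are no part of the job. Of the things shaped like the copper_plate, the copper one is meant.

How it is judged:
By the outcome, as a careful person would: the job done as asked, in the order asked, and still so for the second after the job is handed in, with the robot touching nothing.
It also fails if it takes over 56 s, if anything falls off the work surface, if the arm or the gripper's body presses on something with over 40 N, if the wrist force passes 120 N, or if a joint passes its speed limit or range.

## Working session

There is one attempt and no reset: what is moved stays moved. The work goes in short steps, Python scripts to look and compute and a tool call to move; the robot and the scene stay as the last step left them, time stands still between calls to the robot, and variables do not carry over. Pictures are saved under pics/ and viewed, at most 10 in all, crops included, and the job is handed in when it is done.

Besides the shell and the picture viewer there is one more tool, called in YAML: its name, and indented under it one key for each argument. servo_tool: Moves the arm, as the interface text tells. Shift numbers are shares of 0.2 m and turn numbers shares of 2 rad, none past 1 either way. Its arguments: {"type":"object","properties":{"plan":{"type":"array"},"claw":{"type":"number"}},"required":["plan"]}

```bash
mkdir -p pics
python3 - <<'E'
from station import ctrl
import cv2,numpy as np
np.set_printoptions(precision=4,suppress=True)
for n in("scene","top","wrist"):
    cv2.imwrite(f"pics/{n}0.png",ctrl.read_camera(n)[:,:,::-1]); print(n,ctrl.camera_info(n))
print(ctrl.get_obs())
E
```

```text
scene {'K': array([[367.5018,   0.    , 317.7399],
       [  0.    , 367.5018, 200.4767],
       [  0.    ,   0.    ,   1.    ]]), 'position': array([734.9301, 492.7659, 747.4433]), 'attitude': array([-0.8095, -2.7224,  0.8743])}
top {'K': array([[422.7467,   0.    , 317.1764],
       [  0.    , 422.7467, 200.5139],
       [  0.    ,   0.    ,   1.    ]]), 'position': array([ 318.6872,   71.5267, 1044.2222]), 'attitude': array([-2.1649,  2.0572, -0.2115])}
wrist {'K': array([[294.6359,   0.    , 320.6   ],
       [  0.    , 294.6359, 199.3876],
       [  0.    ,   0.    ,   1.    ]]), 'T_tool_cam': array([[  -0.0001,   -0.9489,   -0.3154,   80.5278],
       [   1.    ,   -0.0006,    0.0014,   -0.5422],
       [  -0.0015,   -0.3154,    0.9489, -141.2846],
       [   0.    ,    0.    ,    0.    ,    1.    ]])}
{'t': 0.15, 'q': array([-0.9644,  0.2556,  0.1073, -0.0004, -1.4239, -0.2846]), 'qvel': array([-0.0006, -0.0011,  0.0052,  0.0009, -0.0009,  0.0005]), 'joint_efforts': array([ -0.0012, -38.6938,  23.8084,   5.3667,  -0.0045,  -0.    ]), 'tool_pos': array([ 173.8735, -521.4074,  230.6179]), 'orientation': array([ 0.5032, -3.1008, -0.0022]), 'ft_force': array([ 0.4148,  0.6361, -0.2219]), 'wrist_torque': array([0.0399, 0.0077, 0.0416]), 'gripper_force': 0.0, 'grip_width': 85.17964323317125}
```

View pics/top0.png

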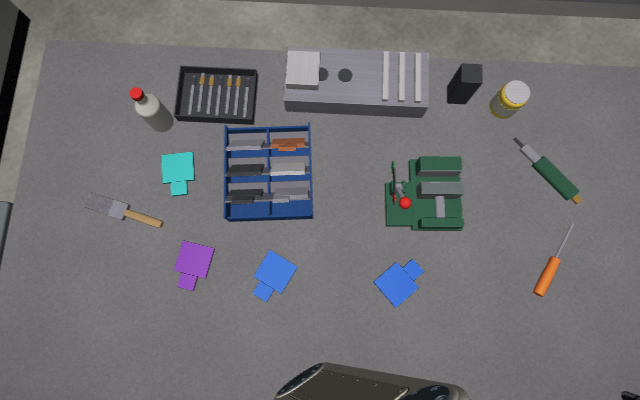

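View pics/scene0.png

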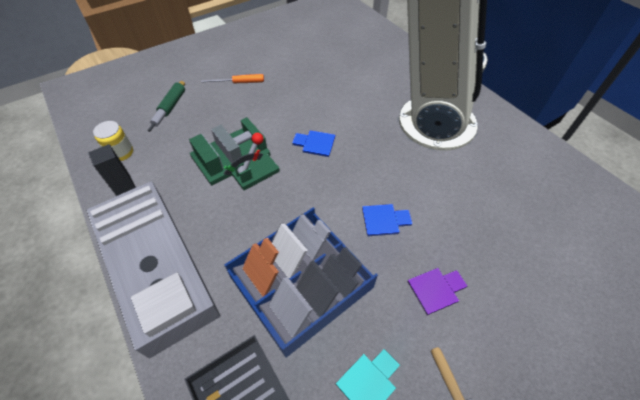

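The top view shows the crate at about (268,172), with the copper plate in its far right slot (288,144), and the vise at about (425,193) with its knob at (405,202). I'll enlarge both.

Run:
```python
import cv2,numpy as np
t=cv2.imread("pics/top0.png");s=cv2.imread("pics/scene0.png")
def c(i,x,y,w,h,k=4):
    r=cv2.resize(i[y:y+h,x:x+w],None,fx=k,fy=k,interpolation=cv2.INTER_CUBIC)
    for u in range(0,w,10): cv2.putText(r,str(x+u) if u%20==0 else "|",(u*k,8),0,.3,(0,255,255))
    for v in range(0,h,10): cv2.putText(r,str(y+v)+"-",(0,v*k+4),0,.3,(0,255,255))
    return r
a=np.hstack([c(t,220,120,100,105),c(t,380,150,90,85)[:420] if 0 else cv2.copyMakeBorder(c(t,380,150,90,85),0,80,0,0,0)])
cv2.imwrite("pics/c1.png",a)
cv2.imwrite("pics/c2.png",np.hstack([c(s,220,205,160,150,3),c(s,185,115,100,80,3) if 0 else cv2.copyMakeBorder(c(s,185,115,100,80,3),0,210,0,0,0)]))
```

```text
(no output)
```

View pics/c1.png

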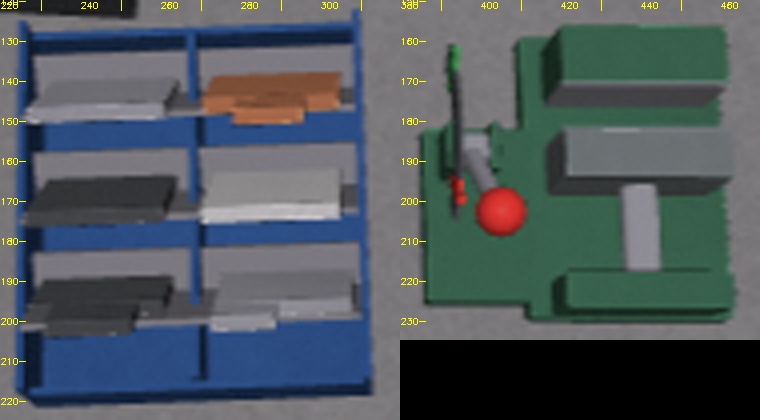

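View pics/c2.png

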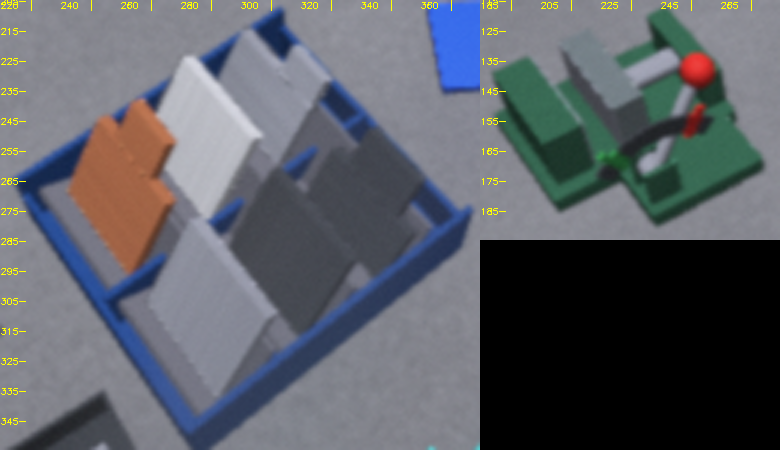

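The crops show the plates leaning towards world -x and the copper one in the crate's (+83, -52) slot. Vise x points along world +x and the knob is on the -x side. Next I'll fit the poses and overlay them.

```bash
cat > h.py <<'E'
import numpy as np,cv2
from scipy.spatial.transform import Rotation as R
from scipy.optimize import least_squares
from station import ctrl
np.set_printoptions(precision=3,suppress=True)
def cam(n,o=None):
    i=ctrl.camera_info(n)
    if n=="wrist":
        T=np.eye(4);T[:3,:3]=R.from_rotvec(o["orientation"]).as_matrix();T[:3,3]=o["tool_pos"];T=T@i["T_tool_cam"]
        return i["K"],T[:3,:3],T[:3,3]
    return i["K"],R.from_rotvec(i["attitude"]).as_matrix(),i["position"]
def proj(c,P):
    p=(np.atleast_2d(P)-c[2])@c[1]@c[0].T
    return p[:,:2]/p[:,2:]
def ray(c,uv,z):
    d=c[1]@np.linalg.solve(c[0],[uv[0],uv[1],1]); return c[2]+d*(z-c[2][2])/d[2]
def loc(v,P):  # v = x,y,yaw on the bench
    return np.atleast_2d(P)@R.from_euler("z",v[2]).as_matrix().T+[v[0],v[1],0]
def plate(foot):   # copper outline in crate coords (mid-thickness), leaning 30deg to -x
    o=np.array([[0,-40,0],[0,40,0],[0,40,75],[0,20,75],[0,20,110],[0,-20,110],[0,-20,75],[0,-40,75]],float)
    return o@R.from_euler("y",-30,degrees=True).as_matrix().T+foot
E
cat > fit.py <<'E'
from h import *
T=cam("top");S=cam("scene")
C=[(115,-105,65),(115,105,65),(-115,-105,65),(-115,105,65)]
tu=[(309.3,123),(225.2,125.5),(312.7,214.5),(224,217.5)]
su=[(226.7,265),(284,347.7),(314,208.3),(376.7,275)]
def f(v):
    P=loc(v,C); return np.r_[proj(T,P)-tu,proj(S,P)-su].ravel()
r=least_squares(f,[400,120,0],loss="soft_l1");v=r.x;print("crate",v,r.fun.reshape(-1,2))
# vise: inner jaw top edges z=75 : fixed face (+14), moving face (-14), y +-50
for uv in [(421.5,170.5),(460.5,170.5),(421.5,182),(462,182)]: print("vise z75",ray(T,uv,75))
print("knob",ray(T,(405.2,202.8),122), "knob from scene",ray(S,(257.7,138.2),122))
np.save("crate.npy",v)
ti=cv2.imread("pics/top0.png");si=cv2.imread("pics/scene0.png")
for im,c in((ti,T),(si,S)):
    for Q in (np.array(C)[[0,1,3,2]],plate([83,-52,30])):
        cv2.polylines(im,[np.round(proj(c,loc(v,Q))*16).astype(int)],True,(0,255,255),1,cv2.LINE_AA,4)
a=cv2.resize(ti[110:230,210:330],None,fx=3.3,fy=3.3);b=cv2.resize(si[200:360,220:380],(396,396))
cv2.imwrite("pics/ov.png",np.hstack([a,b]))
E
python3 fit.py
```

```text
crate [592.629 205.112   0.086] [[ 0.114 -0.537]
 [-1.253 -0.193]
 [-0.173  0.098]
 [-0.956  0.226]
 [-2.235 -1.641]
 [-0.45   0.76 ]
 [-0.092 -2.356]
 [ 1.5   -1.001]]
vise z75 [ 604.778 -162.628   75.   ]
vise z75 [ 609.514 -255.215   75.   ]
vise z75 [ 576.573 -162.654   75.   ]
vise z75 [ 581.462 -258.254   75.   ]
knob [ 514.445 -115.107  122.   ] knob from scene [ 513.859 -114.274  122.   ]
```

View pics/ov.png

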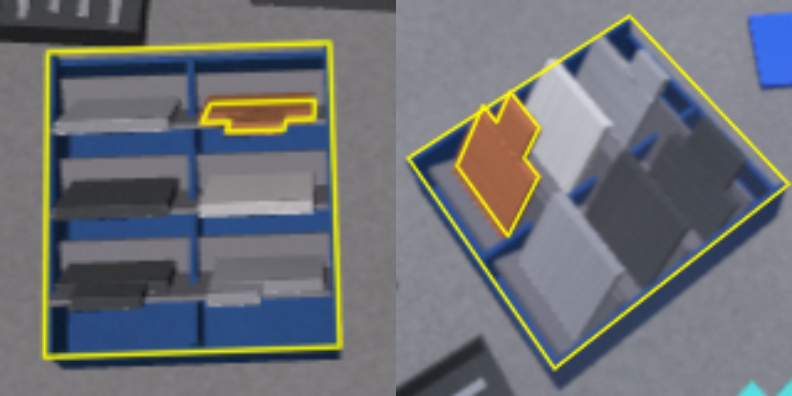

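The overlay matches the crate and the copper plate in both views, so that plate is in slot (83, -52). The measured knob also agrees with vise seat ≈ (593, -210) and yaw ≈ 0.05. Next I'll plan the pregrasp.

```bash
cat >> h.py <<'E'
def tiltR(yaw,tilt):  # tool rotation: y=-local x, z=down, then leaning out by tilt about local -y
    M=np.array([[0,-1,0],[-1,0,0],[0,0,-1.]])
    return R.from_euler("z",yaw)*R.from_euler("y",-tilt)*R.from_matrix(M)
def pose():
    o=ctrl.get_obs();return np.array(o["tool_pos"]),R.from_rotvec(o["orientation"]),o
def grasp(v,zp,foot=(83,-52,30)):
    return loc(v,np.array(foot,float)+R.from_euler("y",-np.pi/6).apply([0,0,zp]))[0]
def plan(p1,R1):  # translation first in the present tool frame, then turn
    p,Rt,o=pose()
    d=Rt.inv().apply(p1-p);w=(Rt.inv()*R1).as_rotvec()
    print("now",p,"to",p1,"shift(frac total)",d/200,"| turn(frac total)",w/2, "deg",np.degrees(np.linalg.norm(w)),"| shift after turn",R1.inv().apply(p1-p)/200)
E
python3 - <<'E'
from h import *
v=np.load("crate.npy")
for z in (74,174): print(z,grasp(v,z))
plan(grasp(v,194),tiltR(v[2],np.pi/6))
E
```

```text
74 [642.949 157.28   94.086]
174 [593.136 152.961 180.688]
now [ 173.874 -521.407  230.618] to [583.173 152.097 198.009] shift(frac total) [-3.006  2.547  0.167] | turn(frac total) [ 0.222 -0.174 -0.652] deg 81.37188284015969 | shift after turn [-3.178 -1.936  1.306]
```

servo_tool:
  plan:
    - [-0.15,0.127,0,0,0,0]
    - [-0.15,0.127,0,0,0,0]
    - [-0.15,0.127,0,0,0,0]
    - [-0.15,0.127,0,0,0,0]
    - [-0.15,0.127,0,0,0,0]
    - [-0.15,0.127,0,0,0,0]
    - [-0.15,0.127,0,0,0,0]
    - [-0.15,0.127,0,0,0,0]
    - [-0.15,0.127,0,0,0,0]
    - [-0.15,0.127,0,0,0,0]
    - [-0.15,0.127,0,0,0,0]
    - [-0.15,0.127,0,0,0,0]
    - [-0.15,0.127,0,0,0,0]
    - [-0.15,0.127,0,0,0,0]
    - [-0.15,0.127,0,0,0,0]
    - [-0.15,0.127,0,0,0,0]
    - [-0.15,0.127,0,0,0,0]
    - [-0.15,0.127,0,0,0,0]
    - [-0.15,0.127,0,0,0,0]
    - [-0.15,0.127,0,0,0,0]
  claw: -0.2

```text
t: 2.65
tool_pos: [582.9, 151.0, 230.9]
orientation: [0.503, -3.1, 0.0]
ft_force: [-0.5, -0.1, 0.9]
grip_width: 34.4
gripper_force: 0.0
```

servo_tool:
  plan:
    - [0,0,0,0.0278,-0.0218,-0.0815]
    - [0,0,0,0.0278,-0.0218,-0.0815]
    - [0,0,0,0.0278,-0.0218,-0.0815]
    - [0,0,0,0.0278,-0.0218,-0.0815]
    - [0,0,0,0.0278,-0.0218,-0.0815]
    - [0,0,0,0.0278,-0.0218,-0.0815]
    - [0,0,0,0.0278,-0.0218,-0.0815]
    - [0,0,0,0.0278,-0.0218,-0.0815]
    - [0,0,0,0,0,0]

```text
t: 3.78
tool_pos: [581.3, 148.8, 230.5]
orientation: [-2.001, 1.835, -0.493]
ft_force: [0.4, -0.1, -0.3]
grip_width: 34.2
gripper_force: 0.0
```

Run:
```python
from h import *
v=np.load("crate.npy")
plan(grasp(v,194),tiltR(v[2],np.pi/6))
p,Rt,o=pose();print(o["q"],o["grip_width"],o["ft_force"],o["t"])
im=ctrl.read_camera("wrist")[:,:,::-1].copy();c=cam("wrist",o)
cv2.imwrite("pics/w1raw.png",im)
for dx in(-5,5):
    Q=plate([83,-52,30])+R.from_euler("y",-np.pi/6).apply([dx,0,0])
    cv2.polylines(im,[np.round(proj(c,loc(v,Q))*16).astype(int)],True,(0,255,255),1,cv2.LINE_AA,4)
cv2.imwrite("pics/w1.png",im)
```

```text
now [581.253 148.765 230.459] to [583.173 152.097 198.009] shift(frac total) [-0.016  0.072  0.146] | turn(frac total) [ 0.    -0.001  0.   ] deg 0.12245332074785935 | shift after turn [-0.016  0.072  0.146]
[ 0.659  0.024 -0.451  0.44  -0.695 -0.856] 34.219038241818055 [ 0.361 -0.13  -0.327] 3.775
```

View pics/w1.png

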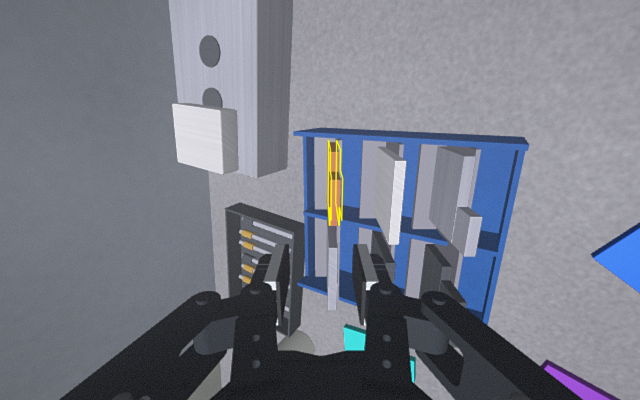

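The wrist view puts the copper plate at (335,183), and the overlay covers it with the fingers centred near column 316. I'll do a numeric colour check while moving to the pregrasp.

servo_tool:
  plan:
    - [-0.008,0.036,0.073,0,0,0]
    - [-0.008,0.036,0.073,0,0,0]
    - [0,0,0,0,0,0]

```text
t: 4.2
tool_pos: [584.4, 153.1, 197.5]
orientation: [-2.001, 1.837, -0.493]
ft_force: [0.3, -0.6, -0.1]
grip_width: 34.4
gripper_force: 0.0
```

Run:
```python
from h import *
v=np.load("crate.npy")
p,Rt,o=pose();im=ctrl.read_camera("wrist");c=cam("wrist",o)
cv2.imwrite("pics/w2.png",im[:,:,::-1])
h=cv2.cvtColor(im,cv2.COLOR_RGB2HSV)
obs={"wrist":im,"top":cv2.imread("pics/top0.png")[:,:,::-1].copy(),"scene":cv2.imread("pics/scene0.png")[:,:,::-1].copy()}
def mask(im):
    h=cv2.cvtColor(im,cv2.COLOR_RGB2HSV);return ((h[...,0]>4)&(h[...,0]<16)&(h[...,1]>110)&(h[...,2]>60)).astype(np.uint8)
for n,im in obs.items():
    cc=cam(n,o);Q=plate([83,-52,30])
    pts=np.vstack([proj(cc,loc(v,Q+R.from_euler("y",-np.pi/6).apply([dx,0,0]))) for dx in(-5,5)])
    x0,y0=pts.min(0)-12;x1,y1=pts.max(0)+12;m=mask(im)
    M=np.zeros_like(m);M[max(0,int(y0)):int(y1),int(x0):int(x1)]=1;m=m*M
    ys,xs=np.nonzero(m);print(n,"seen bbox",xs.min(),xs.max()+1,ys.min(),ys.max()+1,len(xs),"pred",pts.min(0),pts.max(0))
plan(grasp(v,74),tiltR(v[2],np.pi/6))
```

```text
wrist seen bbox 315 326 153 234 752 pred [315.039 139.817] [327.745 233.392]
top seen bbox 271 305 138 151 344 pred [270.526 137.908] [304.992 151.494]
scene seen bbox 243 278 239 295 1201 pred [242.231 236.094] [279.293 295.856]
now [584.829 153.373 198.761] to [642.949 157.28   94.086] shift(frac total) [0.004 0.01  0.599] | turn(frac total) [-0.    -0.001  0.   ] deg 0.12262189729586051 | shift after turn [0.006 0.01  0.599]
```

servo_tool:
  plan:
    - [0.001,0.002,0.05,0,0,0]
    - [0.001,0.002,0.05,0,0,0]
    - [0.001,0.002,0.05,0,0,0]
    - [0.001,0.002,0.05,0,0,0]
    - [0,0.002,0.05,0,0,0]
    - [0,0,0.05,0,0,0]
    - [0,0,0.05,0,0,0]
    - [0,0,0.05,0,0,0]
    - [0,0,0.05,0,0,0]
    - [0,0,0.05,0,0,0]
    - [0,0,0.05,0,0,0]
    - [0,0,0.05,0,0,0]
    - [0,0,0,0,0,0]

```text
t: 5.88
tool_pos: [642.4, 156.8, 92.7]
orientation: [-2.002, 1.834, -0.494]
ft_force: [0.6, -0.1, 1.0]
grip_width: 34.0
gripper_force: 0.0
```

servo_tool:
  plan:
    - [0,0,0,0,0,0]
    - [0,0,0,0,0,0]
    - [0,0,0,0,0,0]
    - [0,0,0,0,0,0]
    - [0,0,0,0,0,0]
    - [0,0,0,0,0,0]
  claw: -1

```text
t: 6.62
tool_pos: [643.5, 157.7, 95.1]
orientation: [-1.999, 1.831, -0.495]
ft_force: [4.6, -1.5, -1.6]
grip_width: 9.5
gripper_force: 62.1
```

servo_tool:
  plan:
    - [0,0,-0.03,0,0,0]
    - [0,0,-0.05,0,0,0]
    - [0,0,-0.06,0,0,0]
    - [0,0,-0.06,0,0,0]
    - [0,0,-0.06,0,0,0]
    - [0,0,-0.06,0,0,0]
    - [0,0,-0.06,0,0,0]
    - [0,0,-0.06,0,0,0]
    - [0,0,-0.06,0,0,0]
    - [0,0,-0.06,0,0,0]
    - [0,0,-0.06,0,0,0]
    - [0,0,-0.06,0,0,0]
    - [0,0,-0.06,0,0,0]
    - [0,0,-0.05,0,0,0]
    - [0,0,-0.03,0,0,0]
    - [0,0,0,0,0,0]

```text
t: 8.62
tool_pos: [560.8, 150.6, 236.4]
orientation: [-2.0, 1.832, -0.494]
ft_force: [0.3, 0.1, -8.3]
grip_width: 9.4
gripper_force: 61.8
```

Run:
```python
from h import *
p,Rt,o=pose();print(o["ft_force"],o["wrist_torque"],o["q"])
seat=np.array([593,-210,20]);plan(seat+[0,0,74+110],tiltR(0.05,0))
im=ctrl.read_camera("wrist");t=ctrl.read_camera("top");c=cam("wrist",o)
cv2.imwrite("pics/w3.png",np.hstack([im[:,120:520],np.vstack([cv2.resize(t[110:230,210:330],(400,400))])])[:,:,::-1])
```

```text
[ 0.346  0.055 -8.25 ] [-0.226  3.029  0.008] [ 0.693 -0.02  -0.484  0.453 -0.714 -0.892]
now [560.757 150.635 236.358] to [ 593 -210  204] shift(frac total) [1.81  0.08  0.143] | turn(frac total) [-0.263  0.004  0.018] deg 30.18766700075188 | shift after turn [ 1.809 -0.071  0.162]
```

View pics/w3.png

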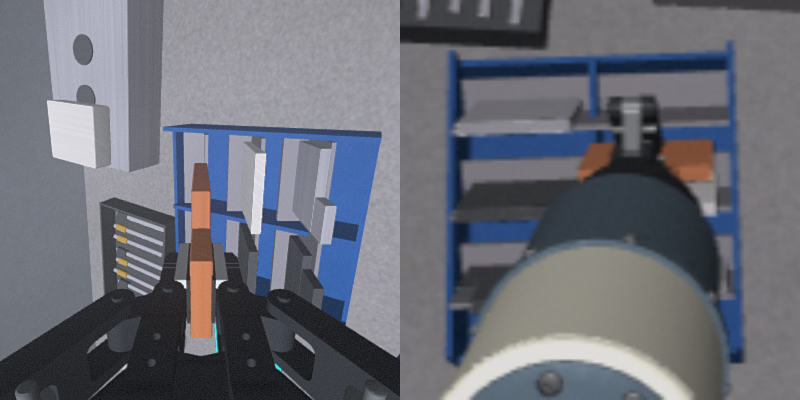

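The plate is held by the neck and all five other plates are still standing. Next I'll turn it upright and carry it over the vise.

servo_tool:
  plan:
    - [0,0,0,-0.053,0.001,0.0036]
    - [0,0,0,-0.053,0.001,0.0036]
    - [0,0,0,-0.053,0.001,0.0036]
    - [0,0,0,-0.053,0.001,0.0036]
    - [0,0,0,-0.051,0,0.0036]
    - [0.05,0,0,0,0,0]
    - [0.1,-0.005,0,0,0,0]
    - [0.15,-0.007,0,0,0,0]
    - [0.18,-0.007,0,0,0,0]
    - [0.19,-0.007,0,0,0,0]
    - [0.2,-0.007,0,0,0,0]
    - [0.2,-0.007,0,0,0,0]
    - [0.19,-0.007,0,0,0,0]
    - [0.18,-0.007,0,0,0,0]
    - [0.15,-0.007,0,0,0,0]
    - [0.12,-0.005,0,0,0,0]
    - [0.07,-0.005,0,0,0,0]
    - [0.03,0,0,0,0,0]
    - [0,0,0,0,0,0]
    - [0,0,0,0,0,0]

```text
t: 11.22
tool_pos: [593.3, -209.6, 236.0]
orientation: [2.277, -2.163, -0.001]
ft_force: [-0.3, 1.7, -8.4]
grip_width: 9.2
gripper_force: 61.6
```

Run:
```python
from h import *
p,Rt,o=pose();print(o["ft_force"],o["q"])
seat=np.array([593,-210,20]);plan(seat+[0,0,73+100],tiltR(0.05,0))
im=ctrl.read_camera("wrist")[:,:,::-1].copy();c=cam("wrist",o)
cv2.imwrite("pics/w4raw.png",im)
V=[593,-210,0.05]
for xs in ((14,-14)):
    Q=[(xs,-50,75),(xs,50,75),(xs,50,20),(xs,-50,20)]
    cv2.polylines(im,[np.round(proj(c,loc(V,Q))*16).astype(int)],True,(0,255,255),1,cv2.LINE_AA,4)
cv2.imwrite("pics/w4.png",cv2.resize(im[0:400,120:520],(600,600),interpolation=cv2.INTER_CUBIC))
```

```text
[-0.277  1.694 -8.401] [-0.092  0.416  0.35   0.    -1.506  0.143]
now [ 593.258 -209.616  236.004] to [ 593 -210  193] shift(frac total) [0.002 0.001 0.215] | turn(frac total) [0.    0.    0.001] deg 0.09058760597912076 | shift after turn [0.002 0.001 0.215]
```

View pics/w4.png

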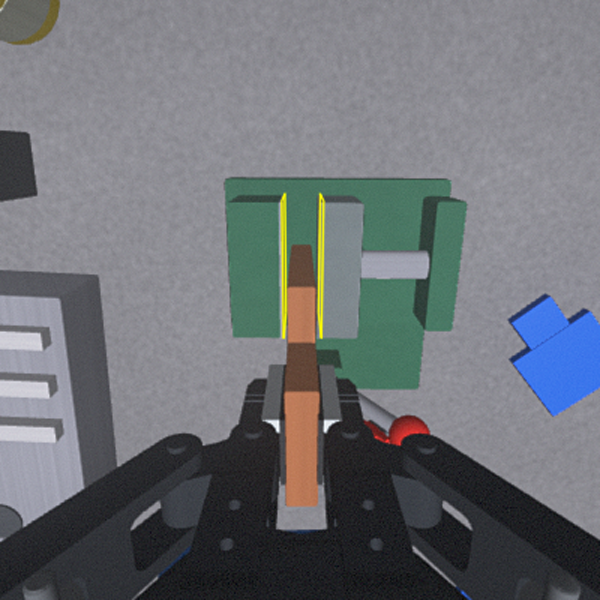

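The overlay lies on the jaw faces (columns 283 and 321, rows 195–338), and the plate hangs centred over the gap. I'll lower it.

servo_tool:
  plan:
    - [0,0,0.03,0,0,0]
    - [0,0,0.06,0,0,0]
    - [0,0,0.06,0,0,0]
    - [0,0,0.06,0,0,0]
    - [0,0,0.06,0,0,0]
    - [0,0,0.06,0,0,0]
    - [0,0,0.06,0,0,0]
    - [0,0,0.06,0,0,0]
    - [0,0,0.05,0,0,0]
    - [0,0,0.04,0,0,0]
    - [0,0,0.03,0,0,0]
    - [0,0,0.02,0,0,0]
    - [0,0,0.02,0,0,0]
    - [0,0,0.01,0,0,0]
    - [0,0,0,0,0,0]

```text
t: 13.15
tool_pos: [593.0, -210.4, 111.8]
orientation: [2.276, -2.164, -0.001]
ft_force: [-0.7, -0.5, -7.8]
grip_width: 9.4
gripper_force: 61.6
```

servo_tool:
  plan:
    - [0,0,0.01,0,0,0]
    - [0,0,0.01,0,0,0]
    - [0,0,0.01,0,0,0]
    - [0,0,0.01,0,0,0]
    - [0,0,0.01,0,0,0]
    - [0,0,0.01,0,0,0]
    - [0,0,0.01,0,0,0]
    - [0,0,0,0,0,0]

```text
t: 14.15
tool_pos: [592.9, -210.4, 97.6]
orientation: [2.276, -2.164, -0.002]
ft_force: [-0.1, -0.5, -7.4]
grip_width: 9.2
gripper_force: 61.6
```

Small steps to contact, watching the vertical force.

servo_tool:
  plan:
    - [0,0,0.005,0,0,0]
    - [0,0,0.005,0,0,0]
    - [0,0,0.005,0,0,0]
    - [0,0,0,0,0,0]

```text
t: 14.65
tool_pos: [593.3, -210.4, 95.6]
orientation: [2.277, -2.164, 0.0]
ft_force: [-1.5, 2.0, -1.8]
grip_width: 9.4
gripper_force: 62.4
```

servo_tool:
  plan:
    - [0,0,0.004,0,0,0]
    - [0,0,0,0,0,0]

```text
t: 14.9
tool_pos: [593.4, -210.3, 95.6]
orientation: [2.277, -2.164, 0.001]
ft_force: [-2.7, 3.9, 4.6]
grip_width: 9.3
gripper_force: 63.6
```

servo_tool:
  plan:
    - [0,0,0,0,0,0]
    - [0,0,0,0,0,0]
    - [0,0,0,0,0,0]
    - [0,0,0,0,0,0]
  claw: -0.4

```text
t: 15.4
tool_pos: [593.2, -210.5, 94.1]
orientation: [2.276, -2.164, -0.001]
ft_force: [0.1, 1.0, 0.2]
grip_width: 25.6
gripper_force: 0.0
```

servo_tool:
  plan:
    - [0,0,-0.03,0,0,0]
    - [0,0,-0.05,0,0,0]
    - [0,0,-0.1,0,0,0]
    - [0,0,-0.15,0,0,0]
    - [0,0,-0.15,0,0,0]
    - [0,0,-0.12,0,0,0]
    - [0,0,-0.05,0,0,0]
    - [0,0,0,0,0,0]

```text
t: 16.4
tool_pos: [593.4, -210.3, 224.6]
orientation: [-2.277, 2.165, -0.0]
ft_force: [-0.4, 0.4, -0.7]
grip_width: 25.8
gripper_force: 0.0
```

Run:
```python
from h import *
p,Rt,o=pose();print(o["t"],p,o["ft_force"])
w=ctrl.read_camera("wrist");s=ctrl.read_camera("scene");t=ctrl.read_camera("top")
cv2.imwrite("pics/s5.png",np.hstack([w[100:400,160:460],cv2.resize(s[100:200,180:280],(300,300),interpolation=cv2.INTER_CUBIC)])[:,:,::-1])
def red(im,x0,x1,y0,y1):
    h=cv2.cvtColor(im,cv2.COLOR_RGB2HSV);m=((h[...,0]<4)|(h[...,0]>176))&(h[...,1]>150)&(h[...,2]>120)
    M=np.zeros_like(m);M[y0:y1,x0:x1]=1;n,l,st,c=cv2.connectedComponentsWithStats((m&M).astype(np.uint8));i=1+st[1:,4].argmax();print(st[i]);return c[i]
a=cam("scene");b=cam("wrist",o)
us,uw=red(s,240,280,120,160),red(w,300,520,150,400)
def f(P): return np.r_[proj(a,P)[0]-us,proj(b,P)[0]-uw]
r=least_squares(f,[513,-114,122]);print("knob",us,uw,r.x,r.fun)
```

```text
16.4 [ 593.429 -210.332  224.624] [-0.45   0.442 -0.718]
[252 133  11  10  86]
[390 288  19  10 129]
knob [256.93  137.407] [399.62  291.977] [ 512.327 -118.715  121.417] [ 0.509 -0.394 -0.248 -0.04 ]
```

View pics/s5.png

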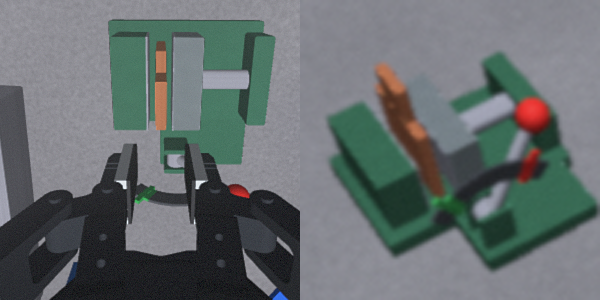

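The plate stands upright in the gap near mid-length, released. The knob is at about (513, -115, 122). I'll shut the fingers, go round to the knob's -x side and then come down.

servo_tool:
  plan:
    - [-0.06,0.077,0,0,0,0]
    - [-0.06,0.077,0,0,0,0]
    - [-0.06,0.077,0,0,0,0]
    - [-0.06,0.077,0,0,0,0]
    - [-0.06,0.077,0,0,0,0]
    - [-0.06,0.077,0,0,0,0]
    - [-0.06,0.077,0,0,0,0]
    - [-0.06,0.077,0,0,0,0]
    - [0,0,0.05,0,0,0]
    - [0,0,0.08,0,0,0]
    - [0,0,0.1,0,0,0]
    - [0,0,0.1,0,0,0]
    - [0,0,0.1,0,0,0]
    - [0,0,0.08,0,0,0]
    - [0,0,0.035,0,0,0]
    - [0,0,0,0,0,0]
  claw: -1

```text
t: 18.55
tool_pos: [465.0, -120.9, 114.5]
orientation: [2.275, -2.163, -0.003]
ft_force: [-0.5, -0.9, 0.6]
grip_width: 0.0
gripper_force: 0.0
```

servo_tool:
  plan:
    - [0,-0.03,0,0,0,0]
    - [0,-0.03,0,0,0,0]
    - [0,-0.03,0,0,0,0]
    - [0,-0.02,0,0,0,0]
    - [0,-0.02,0,0,0,0]
    - [0,-0.02,0,0,0,0]
    - [0,-0.02,0,0,0,0]
    - [0,-0.02,0,0,0,0]

```text
t: 19.55
tool_pos: [501.5, -119.7, 115.8]
orientation: [2.274, -2.162, -0.003]
ft_force: [-4.5, -1.0, 4.6]
grip_width: 0.0
gripper_force: 2.7
```

servo_tool:
  plan:
    - [0,-0.025,-0.005,0,0,0]
    - [0,-0.025,-0.005,0,0,0]
    - [0,-0.025,-0.005,0,0,0]
    - [0,-0.025,-0.005,0,0,0]
    - [0,-0.025,-0.005,0,0,0]
    - [0,-0.025,-0.005,0,0,0]
    - [0,-0.025,-0.005,0,0,0]
    - [0,-0.025,0,0,0,0]
    - [0,-0.025,0,0,0,0]
    - [0,-0.025,0,0,0,0]
    - [0,-0.025,0,0,0,0]
    - [0,-0.025,0.005,0,0,0]
    - [0,-0.025,0.005,0,0,0]
    - [0,-0.025,0.005,0,0,0]
    - [0,-0.025,0.005,0,0,0]
    - [0,-0.025,0.005,0,0,0]
    - [0,-0.02,0.005,0,0,0]

```text
t: 21.68
tool_pos: [587.1, -114.6, 115.6]
orientation: [2.276, -2.164, -0.002]
ft_force: [-3.2, -0.6, 0.6]
grip_width: 0.2
gripper_force: 1.3
```

servo_tool:
  plan:
    - [0,-0.015,0.005,0,0,0]
    - [0,-0.01,0,0,0,0]
    - [0,-0.01,0,0,0,0]

```text
t: 22.05
tool_pos: [593.2, -114.0, 114.2]
orientation: [2.275, -2.164, -0.004]
ft_force: [-4.0, -0.2, -3.7]
grip_width: 0.4
gripper_force: 1.8
```

servo_tool:
  plan:
    - [0,-0.01,0,0,0,0]
    - [0,-0.01,0,0,0,0]
    - [0,-0.01,0,0,0,0]
    - [0,0,0,0,0,0]

```text
t: 22.55
tool_pos: [600.1, -113.9, 115.3]
orientation: [2.276, -2.164, -0.001]
ft_force: [-4.5, -0.1, -0.4]
grip_width: 0.0
gripper_force: 1.8
```

servo_tool:
  plan:
    - [0,-0.01,0,0,0,0]
    - [0,0,0,0,0,0]

```text
t: 22.8
tool_pos: [600.5, -113.9, 115.1]
orientation: [2.275, -2.163, -0.005]
ft_force: [-9.0, -0.4, 1.3]
grip_width: 0.1
gripper_force: 4.4
```

servo_tool:
  plan:
    - [0,-0.01,0,0,0,0]
    - [0,0,0,0,0,0]

```text
t: 23.05
tool_pos: [600.8, -114.0, 114.9]
orientation: [2.272, -2.161, -0.009]
ft_force: [-13.8, 1.2, 5.2]
grip_width: 0.1
gripper_force: 7.1
```

servo_tool:
  plan:
    - [0,-0.01,0,0,0,0]
    - [0,0,0,0,0,0]

```text
t: 23.3
tool_pos: [601.1, -114.0, 114.8]
orientation: [2.271, -2.159, -0.013]
ft_force: [-19.8, 1.1, 8.6]
grip_width: 0.1
gripper_force: 9.9
```

It's at the stop: the force is climbing with almost no motion. I'll back off, rise and look.

servo_tool:
  plan:
    - [0,0.03,0,0,0,0]
    - [0,0.05,0,0,0,0]
    - [0,0.08,0,0,0,0]
    - [0,0.1,0,0,0,0]
    - [0,0.1,-0.05,0,0,0]
    - [0,0.1,-0.15,0,0,0]
    - [0,0.15,-0.2,0,0,0]
    - [0,0.2,-0.2,0,0,0]
    - [0,0.2,-0.1,0,0,0]
    - [0,0,0,0,0,0]

```text
t: 24.55
tool_pos: [404.6, -124.1, 258.9]
orientation: [-2.273, 2.161, -0.01]
ft_force: [0.2, 0.6, 0.2]
grip_width: -0.4
gripper_force: 0.0
```

Run:
```python
from h import *
s=ctrl.read_camera("scene");t=ctrl.read_camera("top")
cv2.imwrite("pics/s6.png",np.hstack([cv2.resize(i,(400,400),interpolation=cv2.INTER_CUBIC) for i in (s[100:200,180:280],t[145:245,375:475])]+[])[:,:,::-1])
cv2.imwrite("pics/s6f.png",s[:,:,::-1])
```

```text
(no output)
```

View pics/s6.png

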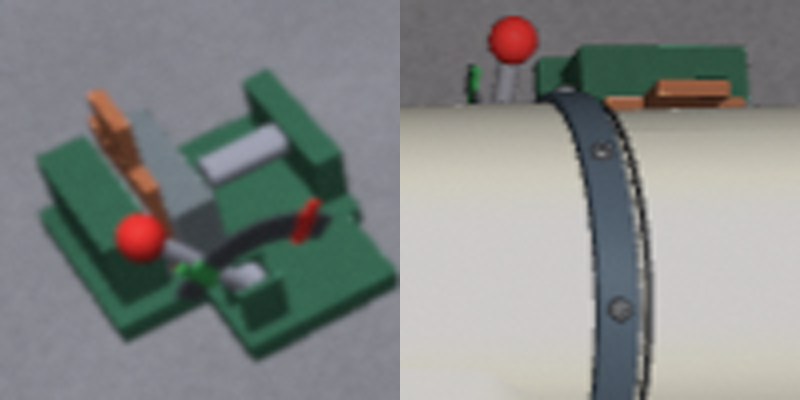

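The knob is now over at the green mark, and the copper plate stands upright between the closed jaws. The robot is clear, so I'm handing in.

Run:
```python
from h import *
print("knob",ray(cam("top"),(403.2,155),122))
print(ctrl.job_done())
```

```text
knob [ 625.434 -109.584  122.   ]
the job is handed in; nothing more can be done
None
```

The copper plate stands neck up in the vise, about mid-length of the jaws, with the clamp lever pushed to its stop at the green mark; the other five plates were still standing after the lift, and I handed the job in at about 25 s.

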